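# Latch the test chamber and hold the purge valve half open

### The job

The clear lid of the test chamber is shut but not latched: swing its orange-tipped steel hasp all the way over and down onto the staple. Only then press the blue-headed spring valve straight down halfway, 12 mm of its 24 mm stroke, so that the green half of its stem is in the collar and the yellow half still shows, and finish while holding it there with the fingers. Do not press the red-headed valve, and leave the other things on the bench where they stand.

Things in the scene. Friction and masses are not known exactly. Their poses are not given: they have to be found in the camera images.
- chamber: grey test chamber fixed to the bench, 280 (its x) x 180 (its y) x 83 mm high, with a clear shut lid (fixed, does not move) over the +x part of its top and a white deck over the part of its top from x = -140 to -40 mm, both flush at 83 mm. A pump can be seen inside. Origin at the centre of its underside, z up. Its -x side faces roughly the robot
- hasp_hinge (a point): middle of the hasp's hinge pin, 91 mm above the bench; the pin runs along the chamber's y, at x = -25 mm, y = 0 in the chamber's frame
- staple (a point): top of the dark steel staple (an upright loop on the deck, 105 mm above the bench, 45 mm from the hinge on the chamber's -x side) that passes through the slot of the closed hasp and stands about 13 mm above it
- hasp_tip (a point): middle of the free end of the hasp, 100 mm from the hinge pin. The hasp is a steel strap 36 mm wide, 3 mm thick, with a slot for the staple 28 to 62 mm from the pin and an orange grip pad (5 mm thick) 74 to 100 mm from the pin
- hasp (a joint): angle of the hasp (rad): 0 = shut, lying level over the staple towards the chamber's -x, 92 mm above the bench; 1.57 = upright; up to 2.4 = leaning back over the lid. It starts open, stands where it is left (friction of about 0.7 N at its tip) and can be pushed with closed fingers
- purge_valve: housing of the BLUE-headed purge valve, fixed to the bench: grey block 70 x 70 x 45 mm with a dark collar 32 mm across up to 60 mm height, and the plunger it carries. Origin at the centre of its underside
- purge_valve_plunger (a joint): how far the blue plunger is pressed straight down (m): 0 = up, 0.024 = bottomed. The spring returns it; it takes 3 N to start moving, 9 N at 12 mm and 15 N at 24 mm. The 24 mm of stem between collar and head are green below (12 mm) and yellow above (12 mm): at 12 mm pressed the green has just gone into the collar
- purge_valve_head (a point): centre of the top of the blue head (36 mm across, 12 mm thick); 96 mm above the bench when up
- sample_valve: housing of the RED-headed sample valve, the same in size as the purge valve; the two may stand in either place. Origin at the centre of its underside. Not to be pressed
- sample_valve_plunger (a joint): how far the red plunger is pressed down (m): 0 = up, spring as the blue one
- tape_roll: roll of white tape lying flat, ring 80 mm across, 24 mm high; origin at centre of underside. Bystander
- cassette_a: white round filter cassette, 37 mm across, 40 mm high, standing; origin at centre of underside. Bystander
- cassette_b: black round filter cassette, 37 mm across, 40 mm high, standing; origin at centre of underside. Bystander
- screwdriver: screwdriver lying on the bench at the left; origin under its middle. Bystander

How it is judged (in metres and radians):
On the way:
1. the hasp lies down over the staple (value of joint hasp below 0.1 rad), for 0.2 s.
At the end, for the whole second after the job is handed in: The hasp is down over the staple (within 0.1 rad of level) and the fingers hold the blue plunger pressed 12 mm, give or take 4 mm, with more than 3 N, through the last second; the red plunger is up (value of joint hasp below 0.1 rad and value of joint purge_valve_plunger between 0.008 and 0.016 m and contact force between the fingers and purge_valve above 3 N and value of joint sample_valve_plunger below 0.004 m); the arm keeps its last pose, push and grip.
It fails at once if the blue valve is pressed while the hasp is not yet down (value of joint purge_valve_plunger above 0.004 m and value of joint hasp above 0.15 rad).
It fails at once if the red valve is pressed (value of joint sample_valve_plunger above 0.004 m).
It fails at once if the tape roll, a filter cassette or the screwdriver is moved by more than 30 mm, or a cassette tipped over (distance of any of tape_roll, cassette_a, cassette_b, screwdriver from where it was at the start of the episode above 0.03 m or angle between any of cassette_a, cassette_b's own z axis and vertical above 0.5 rad).
It also fails if it takes over 45 s, if anything falls off the work surface, if the arm or the gripper's body presses on something with over 40 N, if the wrist force passes 120 N, or if a joint passes its speed limit or range.

### The arm

A 6-joint arm with a two-finger parallel gripper is mounted at the origin on the work surface. World frame = base frame: x ahead of the robot, y to its left, z up, the work surface at z = 0. Lengths are in m, angles in degrees, forces in N, time in s.
With the tool pointing down it reaches from about 0.4 to 0.825 m from the base axis. Payload 7 kg.
Tool frame: the origin (TCP) lies midway between the tips of the shut fingers; the grasp point (between the pads) lies 19 mm behind it; z points along the fingers, y is the direction in which the jaws open and shut (so a half turn about z gives the same grasp; the last joint's range is limited). The gripper opens to 88 mm and grips with 3 to 60 N. Pads are 19 mm wide; open, the fingers measure 130 mm over their backs; the gripper's body (78 mm by 193 mm) begins 47 mm behind the grasp point.
Start: joints at [-60.098, 20.546, 0.682, 0, -70.136, -16.507], TCP at [0.156, -0.657, 0.201] pointing down, gripper open.
Joint ranges: [-176.03, 176.03], [-82.01, 121.73], [-58.28, 71.71], [-173.87, 95.51], [-174.79, -0.11], [-173.66, 173.66]. Speed limits (degrees/s): [136.94, 136.94, 172.46, 180, 180, 180].

### API

Orientations are given as [roll, pitch, yaw] about the fixed x, y, z axes, in that order (R = Rz(yaw) Ry(pitch) Rx(roll)).
In Python, from plant import ctrl gives the robot as it stands.
- The arm moves only by the shell command python3 -m jog 'ROWS' [OPENING]. ROWS is JSON, a list of rows, each an object with "translation": the shift along the tool's x, y, z in units of 0.25 m (1.0 is 0.25 m), a list of three; "spin": the turn about the tool's z in units of 30 degrees (1.0 is 30 degrees). A call has 1 to 12 rows; each row is the pose to reach, as a shift and turn from the pose measured when the call began, along the tool's axes at that moment; what a row does not reach only later rows make up. A row lasts 1/12 s, in which the tool goes at most 41.7 mm and 7.16 degrees, less where a joint would pass 70% of its speed; a pose out of reach is approached as far as the arm can. A call with a number of a shift or a turn outside -1 to 1 is refused whole. A call with a gripper value outside its range is refused whole. OPENING is the finger opening in mm, from 0 to 87.6, set as the call begins (- or left out, the last holds). The fingers move at their own pace and stop on an object; the grip force is fixed at half the most. Time passes only in rows, so rows that repeat a pose let the fingers close. It gives the time, the measured TCP pose, the force and the opening at its end, in the units of the state.
- ctrl.get_obs(): the state, without advancing time (a new reading comes with each control period).
- ctrl.snapshot(name): name is "side" or "top" or "wrist"; returns a dict with "color" (480x640x3 uint8, red, green, blue), "range_z" (480x640 float32, m along the optical axis (not along the pixel's ray), 0 where there is no reading), "K" (3x3 intrinsics, pixels), "R" (3x3) and "t" (3): a world point X has camera coordinates R X + t; the wrist camera has in their place "tool_from_camera" (4x4, takes a point from camera to tool coordinates, whose origin is the TCP and whose axes are the flange's). Camera axes: x right, y down, z forward; pixel columns grow to the right and rows downward; lengths in m; the calibration is good to about 2 mm. A picture is of the moment at which its call begins: read the wrist's pose just before it.
- ctrl.close_job(): hands the job in, once; it reports no verdict.
The state is a dict: "clock": time; "joint_pos": joint angles; "qvel": joint speeds; "tau": joint torques, N m; "tool_pos": TCP position; "orientation": TCP orientation; "force": force on the tool from outside, world axes, zero at the start; "moment": the same for the moment, N m; "opening": finger opening in m.
Only numpy, scipy, OpenCV 4.12 (cv2) and the standard library are available. Lean on these libraries where they do the work, as an engineer would, in place of code of your own. Each camera call takes 0.05 s, during which the arm holds its last target. There are 200 camera calls.

## Working session

There is one attempt and no reset: what is moved stays moved. The work goes in short steps, Python scripts to look and compute and a shell command to move; the robot and the scene stay as the last step left them, time stands still between calls to the robot, and variables do not carry over. Pictures are saved under pics/ and viewed, on a budget of 10 in all, crops included, one or two more only if the job needs it, and the job is handed in when it is done.

```bash
mkdir -p pics; ls; cat > h.py <<'E'
import numpy as np, cv2
from plant import ctrl
def pts(s):
    d=s["range_z"]; v,u=np.indices(d.shape); K=s["K"]
    c=np.stack([(u-K[0,2])/K[0,0]*d,(v-K[1,2])/K[1,1]*d,d],-1)
    return (c-s["t"])@s["R"]
E
python3 - <<'E'
from h import *
o=ctrl.get_obs(); print({k:np.round(v,3) for k,v in o.items()})
ims=[]
for n in("side","top"):
    s=ctrl.snapshot(n); np.savez("/tmp/"+n,**s); cv2.imwrite(f"pics/{n}0.png",s["color"][...,::-1])
    print(n,s["K"].tolist(),np.round(-s["R"].T@s["t"],3),np.round(s["R"],2).tolist())
    P=pts(s); ok=s["range_z"]>0
    h=cv2.cvtColor(s["color"],cv2.COLOR_RGB2HSV)
    for c,lo,hi in(("blue",(100,120,50),(125,255,255)),("red",(0,160,60),(5,255,255)),("red2",(172,160,60),(180,255,255)),("orange",(8,160,100),(18,255,255)),("green",(45,100,50),(85,255,255)),("yellow",(22,120,100),(34,255,255))):
        m=cv2.inRange(h,lo,hi); N,L,st,ce=cv2.connectedComponentsWithStats(m)
        for i in range(1,N):
            if st[i,4]>40:
                q=P[(L==i)&ok]; print(c,st[i].tolist(),ce[i].round(),np.median(q,0).round(3) if len(q) else None, q[:,2].max().round(3) if len(q) else None)
E
```

```text
pics
{'clock': np.float64(0.0), 'joint_pos': array([-6.0097e+01,  2.0592e+01,  6.3200e-01, -2.2000e-02, -7.0136e+01,
       -1.6507e+01]), 'qvel': array([ 0.018, -0.006, -0.084, -0.107,  0.051, -0.102]), 'tau': array([ 0.0000e+00, -5.8272e+01,  2.9306e+01,  6.9980e+00,  7.0000e-03,
       -0.0000e+00]), 'tool_pos': array([ 0.156, -0.656,  0.2  ]), 'orientation': array([ 1.79903e+02, -8.00000e-03, -1.66611e+02]), 'force': array([-0.302, -0.911,  0.305]), 'moment': array([-0.036, -0.052,  0.011]), 'opening': np.float64(0.087)}
side [[471.0344365412069, 0.0, 322.46726174380564], [0.0, 471.0344365412069, 239.71179240306256], [0.0, 0.0, 1.0]] [0.444 0.856 0.883] [[-1.0, -0.04, -0.01], [-0.02, 0.67, -0.74], [0.03, -0.74, -0.67]]
blue [623, 0, 17, 34, 387] [633.  16.] [-0.813 -1.351  0.22 ] 0.284
blue [594, 80, 46, 41, 1387] [616.  98.] [-0.832 -1.261 -0.11 ] -0.065
blue [261, 122, 58, 37, 1677] [289. 140.] [ 0.622 -0.552  0.033] 0.064
blue [590, 172, 50, 62, 2433] [617. 203.] [-0.821 -0.898 -0.455] -0.368
blue [266, 178, 13, 10, 107] [272. 183.] [ 0.637 -0.251  0.094] 0.098
blue [81, 217, 
[... 847 characters left out ...]
.322  0.065] 0.089
blue [501, 162, 56, 71, 2993] [529. 197.] [ 0.62  -0.615  0.012] 0.073
blue [402, 181, 14, 14, 135] [408. 188.] [ 0.636 -0.257  0.096] 0.105
red [428, 248, 13, 13, 96] [434. 253.] [ 0.456 -0.318  0.097] 0.106
red [138, 296, 15, 37, 330] [145. 314.] [0.307 0.468 0.023] 0.041
orange [149, 140, 19, 17, 115] [160. 150.] [0.755 0.423 0.077] 0.11
orange [73, 177, 26, 19, 403] [ 86. 186.] [0.657 0.626 0.081] 0.091
orange [270, 184, 13, 8, 52] [276. 188.] [0.62  0.099 0.179] 0.197
green [257, 87, 55, 29, 1531] [284. 101.] [0.876 0.077 0.126] 0.153
green [423, 104, 20, 7, 69] [433. 107.] [ 0.846 -0.324  0.14 ] 0.161
green [75, 239, 19, 14, 203] [ 84. 245.] [0.496 0.629 0.062] 0.073
```

View pics/top0.png

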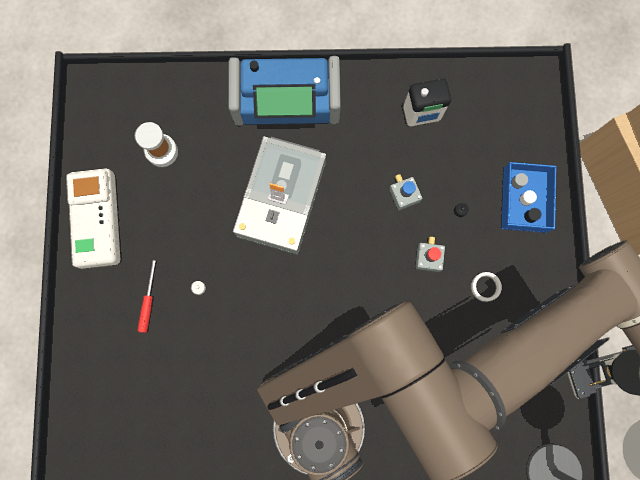

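View pics/side0.png

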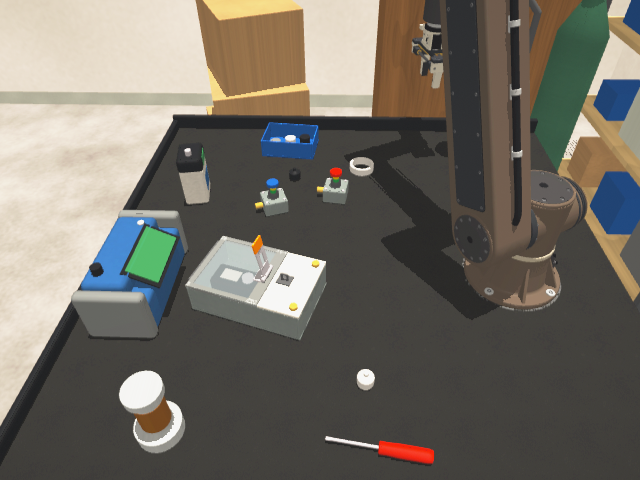

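```bash
cat >> h.py <<'E'
from scipy.spatial.transform import Rotation as Ro
def ray(s,uv,z):
    K,R,t=s["K"],s["R"],s["t"]; c=-R.T@t
    d=R.T@np.linalg.solve(K,[uv[0],uv[1],1]); return c+d*(z-c[2])/d[2]
def shift(p,yaw=None):
    o=ctrl.get_obs(); R=Ro.from_euler("xyz",o["orientation"],degrees=True).as_matrix()
    print("rows:",(R.T@(np.array(p)-o["tool_pos"])/.25).round(3), "spin", None if yaw is None else round(((o["orientation"][2]-yaw+180)%360-180)/30,3),"force",o["force"].round(1),"tcp",o["tool_pos"].round(4))
E
python3 - <<'E'
from h import *
s=dict(np.load("/tmp/top.npz")); s2=dict(np.load("/tmp/side.npz"))
h=cv2.cvtColor(s["color"],cv2.COLOR_RGB2HSV)
# chamber top outline by depth ~83mm near it
P=pts(s); m=((s["range_z"]>0)&(P[...,2]>.06)&(np.abs(P[...,0]-.62)<.2)&(np.abs(P[...,1]-.1)<.2)&(P[...,0]<.79)).astype(np.uint8)
m=cv2.morphologyEx(m,cv2.MORPH_OPEN,np.ones((5,5)))
N,L,st,ce=cv2.connectedComponentsWithStats(m); i=1+st[1:,4].argmax(); print(st[i])
q=P[L==i][:,:2]
r=cv2.minAreaRect((q*1000).astype(np.float32)); print(r)
for uv in((234,237),(299,252),(326,153),(265,137),(272,216)): print(uv,ray(s,uv,.083).round(3))
print("blue",ray(s,(408,188),.096),"red",ray(s,(434,253),.096))
o=ray(s,(276,188),.18);print("tip",o,ray(s2,(257,243),.18))
E
```

```text
[ 234  137   91  113 6724]
((634.1670532226562, 92.7205810546875), (181.68606567382812, 289.27276611328125), 72.86058044433594)
(234, 237) [0.509 0.218 0.083]
(299, 252) [0.465 0.043 0.083]
(326, 153) [ 0.74  -0.035  0.083]
(265, 137) [0.789 0.133 0.083]
(272, 216) [0.565 0.115 0.083]
blue [ 0.63380198 -0.25514904  0.096     ] red [ 0.45473244 -0.3172116   0.096     ]
tip [0.61853383 0.09757016 0.18      ] [0.62149093 0.09807369 0.18      ]
```

```bash
python3 - <<'E'
from h import *
shift((.661,.080,.28),163.7)
E
```

```text
rows: [-2.646  2.398 -0.314] spin 0.99 force [ 0.7 -0.7  0.5] tcp [ 0.1562 -0.6562  0.2006]
```

```bash
python3 -m jog '[{"translation":[-0.2,0.15,-0.314],"spin":0.3},{"translation":[-0.9,0.82,-0.314],"spin":0.99},{"translation":[-0.9,0.82,-0.314],"spin":0.99},{"translation":[-0.9,0.82,-0.314],"spin":0.99},{"translation":[-0.9,0.82,-0.314],"spin":0.99},{"translation":[-0.9,0.82,-0.314],"spin":0.99},{"translation":[-0.9,0.82,-0.314],"spin":0.99},{"translation":[-0.9,0.82,-0.314],"spin":0.99},{"translation":[-0.9,0.82,-0.314],"spin":0.99},{"translation":[-0.9,0.82,-0.314],"spin":0.99}]' 0
python3 -c "
from h import *
shift((.661,.080,.28),163.7)"
```

```text
clock: 0.93
tool_pos: [0.3289, -0.4032, 0.28]
orientation: [179.9, 0.0, 163.9]
force: [1.1, -0.0, -0.8]
opening: 0.0266
rows: [-0.74   2.225  0.003] spin 0.007 force [ 1.1 -0.  -0.8] tcp [ 0.3289 -0.4032  0.28  ]
```

```bash
python3 -m jog '[{"translation":[-0.32,0.95,0]},{"translation":[-0.32,0.95,0]},{"translation":[-0.32,0.95,0]},{"translation":[-0.32,0.95,0]},{"translation":[-0.32,0.95,0]},{"translation":[-0.32,0.95,0]},{"translation":[-0.32,0.95,0]}]' 0
python3 -m jog '[{"translation":[-0.32,0.95,0]},{"translation":[-0.32,0.95,0]},{"translation":[-0.32,0.95,0]},{"translation":[-0.32,0.95,0]},{"translation":[-0.32,0.95,0]},{"translation":[-0.32,0.95,0]},{"translation":[-0.32,0.95,0]}]' 0
python3 -c "
from h import *
shift((.661,.080,.28),163.7)"
```

```text
rows: [-0.74   2.225  0.003] spin 0.007 force [ 1.1 -0.  -0.8] tcp [ 0.3289 -0.4032  0.28  ]schema error: expected keys translation, spin
schema error: expected keys translation, spin
```

```bash
python3 -m jog '[{"translation":[-0.32,0.95,0],"spin":0},{"translation":[-0.32,0.95,0],"spin":0},{"translation":[-0.32,0.95,0],"spin":0},{"translation":[-0.32,0.95,0],"spin":0},{"translation":[-0.32,0.95,0],"spin":0},{"translation":[-0.32,0.95,0],"spin":0},{"translation":[-0.32,0.95,0],"spin":0}]' 0
python3 -m jog '[{"translation":[-0.32,0.95,0],"spin":0},{"translation":[-0.32,0.95,0],"spin":0},{"translation":[-0.32,0.95,0],"spin":0},{"translation":[-0.32,0.95,0],"spin":0},{"translation":[-0.32,0.95,0],"spin":0},{"translation":[-0.32,0.95,0],"spin":0},{"translation":[-0.32,0.95,0],"spin":0}]' 0
python3 - <<'E'
from h import *
shift((.661,.080,.15),163.7)
o=ctrl.get_obs(); s=ctrl.snapshot("wrist"); cv2.imwrite("pics/w1.png",s["color"][...,::-1])
R=Ro.from_euler("xyz",o["orientation"],degrees=True).as_matrix(); T=s["tool_from_camera"]
Rw=R@T[:3,:3]; tw=R@T[:3,3]+o["tool_pos"]; s["R"]=Rw.T; s["t"]=-Rw.T@tw; np.savez("/tmp/w1",**s)
P=pts(s); h=cv2.cvtColor(s["color"],cv2.COLOR_RGB2HSV); m=cv2.inRange(h,(8,160,100),(20,255,255))>0
q=P[m&(s["range_z"]>0)]; print(len(q),q.mean(0) if len(q) else 0)
E
```

```text
clock: 1.52
tool_pos: [0.4743, -0.1939, 0.2794]
orientation: [179.9, -0.0, 164.1]
force: [-0.6, -0.6, 0.1]
opening: 0.0007
clock: 2.1
tool_pos: [0.6192, 0.0159, 0.2773]
orientation: [180.0, -0.1, 164.1]
force: [-0.8, -0.1, -0.6]
opening: 0.0004
rows: [-0.092  0.292  0.509] spin 0.015 force [-0.8 -0.1 -0.6] tcp [0.6192 0.0159 0.2773]
1726 [0.60867117 0.05917073 0.30036603]
```

View pics/w1.png

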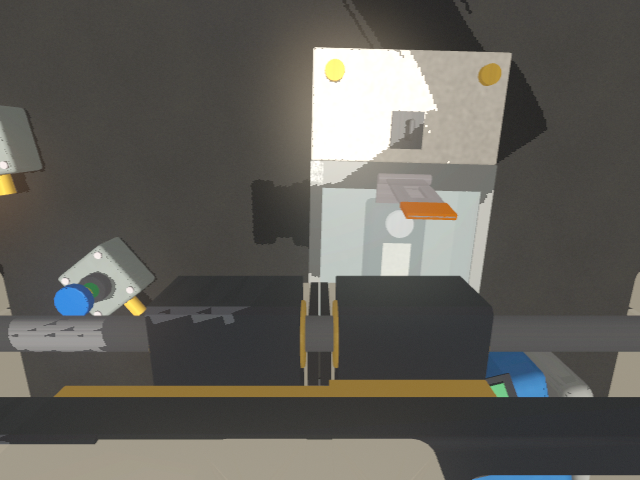

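```bash
python3 - <<'E'
from h import *
s=dict(np.load("/tmp/w1.npz"))
for n,uv,z in(("tipend",(428,211),.19),("hinge",(404,189),.091),("c1",(313,50),.083),("c2",(508,56),.083),("d1",(311,161),.083),("d2",(498,164),.083),("staple",(407,130),.09)): print(n,ray(s,uv,z).round(4))
P=pts(s); h=cv2.cvtColor(s["color"],cv2.COLOR_RGB2HSV); m=cv2.inRange(h,(5,160,100),(20,255,255)); m[:195]=0; m[225:]=0
q=P[(m>0)&(s["range_z"]>0)]; print(np.median(q,0))
E
```

```text
tipend [0.6211 0.0976 0.19  ]
hinge [0.619  0.1023 0.091 ]
c1 [0.476 0.052 0.083]
c2 [0.5287 0.2203 0.083 ]
d1 [0.5695 0.0231 0.083 ]
d2 [0.6217 0.1967 0.083 ]
staple [0.5664 0.1171 0.09  ]
[0.62216199 0.09918458 0.1834399 ]
```

```bash
python3 - <<'E'
from h import *
shift((.665,.085,.17),163.3)
E
```

```text
rows: [-0.104  0.322  0.429] spin 0.028 force [ 1.1 -0.3 -0.4] tcp [0.6182 0.0146 0.2772]
```

```bash
python3 -m jog '[{"translation":[-0.104,0.322,0],"spin":0.03},{"translation":[-0.104,0.322,0],"spin":0.03},{"translation":[-0.104,0.322,0],"spin":0.03},{"translation":[-0.104,0.322,0.43],"spin":0.03},{"translation":[-0.104,0.322,0.43],"spin":0.03},{"translation":[-0.104,0.322,0.43],"spin":0.03},{"translation":[-0.104,0.322,0.43],"spin":0.03},{"translation":[-0.104,0.322,0.43],"spin":0.03}]' 0
python3 - <<'E'
from h import *
H=np.array([.608,.102,0]);X=np.array([.958,-.287,0])
for u,z in((-.06,.17),(.013,.173),(.036,.163),(.055,.146),(.069,.124),(.0745,.104),(.0745,.093)): shift(H-u*X+[0,0,z],163.3)
E
```

```text
clock: 2.82
tool_pos: [0.6644, 0.0831, 0.1687]
orientation: [-179.8, -0.3, 163.2]
force: [0.2, 0.3, 1.3]
opening: 0.0005
rows: [-0.002  0.008 -0.005] spin -0.004 force [0.2 0.3 1.3] tcp [0.6644 0.0831 0.1687]
rows: [ 0.29   0.007 -0.016] spin -0.004 force [0.2 0.3 1.3] tcp [0.6644 0.0831 0.1687]
rows: [0.382 0.007 0.025] spin -0.004 force [0.2 0.3 1.3] tcp [0.6644 0.0831 0.1687]
rows: [0.457 0.007 0.093] spin -0.004 force [0.2 0.3 1.3] tcp [0.6644 0.0831 0.1687]
rows: [0.513 0.007 0.181] spin -0.004 force [0.2 0.3 1.3] tcp [0.6644 0.0831 0.1687]
rows: [0.534 0.007 0.262] spin -0.004 force [0.2 0.3 1.3] tcp [0.6644 0.0831 0.1687]
rows: [0.534 0.007 0.306] spin -0.004 force [0.2 0.3 1.3] tcp [0.6644 0.0831 0.1687]
```

```bash
python3 -m jog '[{"translation":[0.1,0.007,-0.01],"spin":0},{"translation":[0.2,0.007,-0.016],"spin":0},{"translation":[0.29,0.007,-0.016],"spin":0},{"translation":[0.34,0.007,0],"spin":0},{"translation":[0.385,0.007,0.025],"spin":0},{"translation":[0.42,0.007,0.06],"spin":0},{"translation":[0.457,0.007,0.093],"spin":0},{"translation":[0.49,0.007,0.13],"spin":0},{"translation":[0.513,0.007,0.18],"spin":0},{"translation":[0.525,0.007,0.22],"spin":0},{"translation":[0.534,0.007,0.255],"spin":0},{"translation":[0.534,0.007,0.27],"spin":0}]' 0
python3 - <<'E'
from h import *
s=ctrl.snapshot("side"); c=s["color"][170:350,170:410,::-1]; cv2.imwrite("pics/s2.png",cv2.resize(c,None,fx=3,fy=3))
E
```

```text
clock: 3.82
tool_pos: [0.5369, 0.1233, 0.1021]
orientation: [-179.9, -0.3, 163.2]
force: [-0.3, -1.1, -0.4]
opening: 0.0008
```

View pics/s2.png

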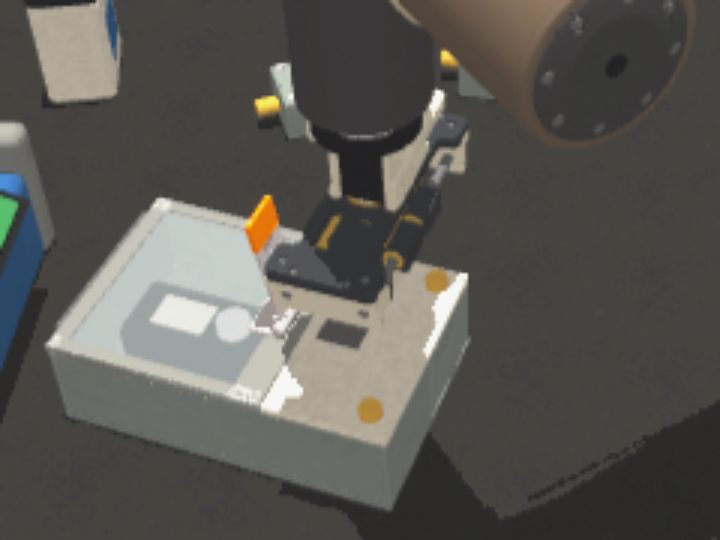

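```bash
python3 - <<'E'
from h import *
o=ctrl.get_obs()
for n in("side","top"):
    s=ctrl.snapshot(n); P=pts(s)
    c=s["K"]@(s["R"]@o["tool_pos"]+s["t"]); print(n,"tcp px",c[:2]/c[2])
    h=cv2.cvtColor(s["color"],cv2.COLOR_RGB2HSV); m=(cv2.inRange(h,(5,160,90),(18,255,255))>0)&(s["range_z"]>0)&(abs(P[...,0]-.6)<.15)&(abs(P[...,1]-.1)<.15)&(P[...,2]>.1)
    v,u=np.nonzero(m); print(len(v), np.median(P[m],0) if len(v) else 0, u.mean() if len(v) else 0, v.mean() if len(v) else 0)
    cv2.imwrite(f"pics/{n}3.png",cv2.resize(s["color"][100:280,200:440,::-1],None,fx=3,fy=3))
E
```

```text
side tcp px [295.97568672 276.63288038]
103 [0.62104278 0.10023118 0.17725808] 257.0873786407767 244.8640776699029
top tcp px [268.51737914 224.99277915]
8 [0.61491276 0.0836863  0.18030249] 281.375 189.25
```

View pics/top3.png

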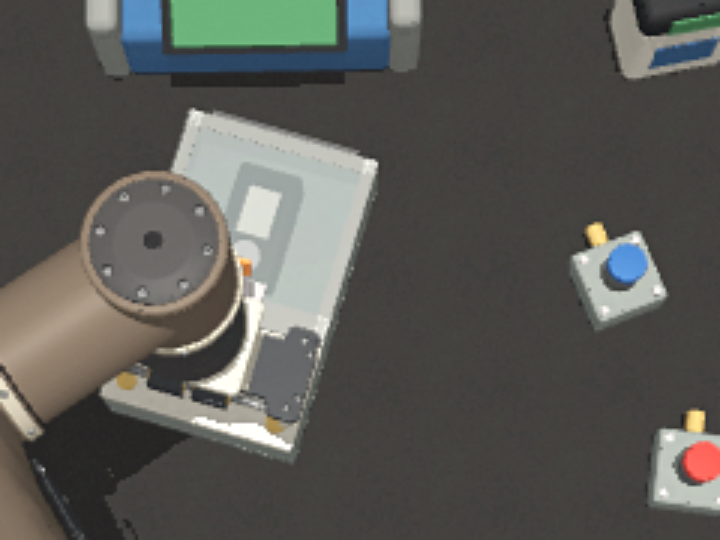

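```bash
python3 -m jog '[{"translation":[0,0,-0.45],"spin":0},{"translation":[0,0,-0.45],"spin":0},{"translation":[0,0,-0.45],"spin":0},{"translation":[-0.54,0,-0.48],"spin":0},{"translation":[-0.54,0,-0.48],"spin":0},{"translation":[-0.54,0,-0.48],"spin":0},{"translation":[-0.54,0,-0.48],"spin":0},{"translation":[-0.54,0,-0.25],"spin":0},{"translation":[-0.54,0,-0.2],"spin":0},{"translation":[-0.54,0,-0.2],"spin":0},{"translation":[-0.54,0,-0.2],"spin":0}]' 0
python3 - <<'E'
from h import *
shift((.665,.085,.15),163.3)
for n in("side",):
    s=ctrl.snapshot(n); P=pts(s)
    cv2.imwrite(f"pics/{n}4.png",cv2.resize(s["color"][170:350,170:410,::-1],None,fx=3,fy=3))
E
```

```text
clock: 4.88
tool_pos: [0.6665, 0.0836, 0.1509]
orientation: [-179.7, -0.4, 163.2]
force: [1.1, 0.8, 1.0]
opening: 0.0006
rows: [0.007 0.004 0.004] spin -0.004 force [1.1 0.8 1. ] tcp [0.6665 0.0836 0.1509]
```

View pics/side4.png

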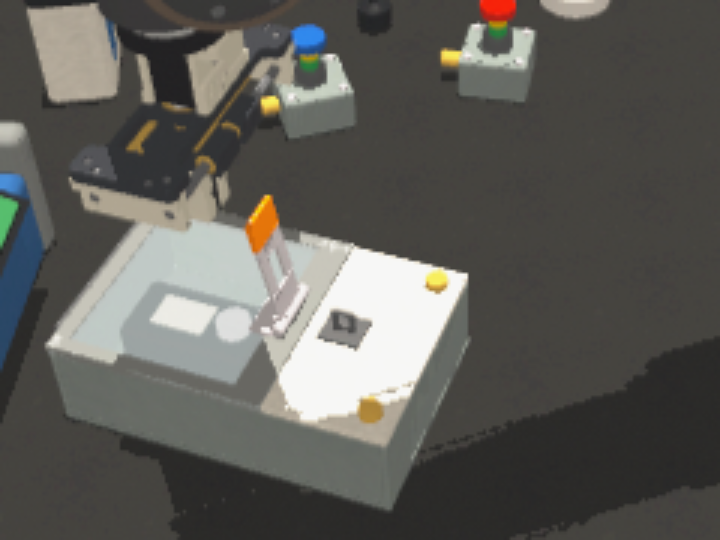

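```bash
python3 - <<'E'
from h import *
o=ctrl.get_obs(); s=ctrl.snapshot("side"); P=pts(s); p=o["tool_pos"]
c=s["K"]@(s["R"]@p+s["t"]); print("tcp px",c[:2]/c[2],"depth",c[2], p, "crop",((c[:2]/c[2])-170)*3)
for z in(.168,.19): 
    c=s["K"]@(s["R"]@np.array([p[0],p[1],z])+s["t"]); print(z,c[:2]/c[2])
print(P[222:250:2,243].round(3)); print(P[222:250:2,239].round(3))
print(P[236:254:2,257].round(3))
c2=cv2.resize(s["color"][205:265,215:295,::-1],None,fx=10,fy=10,interpolation=cv2.INTER_NEAREST); cv2.imwrite("pics/side5.png",c2)
E
```

```text
tcp px [238.78822816 247.1280178 ] depth 1.0689242494317246 [0.66770094 0.08407207 0.15308557] crop [206.36468447 231.38405341]
0.168 [237.95359294 242.28734188]
0.19 [236.69317252 234.97721806]
[[ 0.639  0.121  0.259]
 [ 0.639  0.123  0.256]
 [ 0.639  0.126  0.253]
 [ 0.653  0.078  0.205]
 [ 0.654  0.075  0.197]
 [ 0.654  0.078  0.193]
 [ 0.654  0.081  0.19 ]
 [ 0.655  0.081  0.185]
 [ 0.709 -0.116 -0.   ]
 [ 0.707 -0.105  0.002]
 [ 0.681 -0.007  0.085]
 [ 0.68  -0.001  0.084]
 [ 0.679  0.007  0.084]
 [ 0.679  0.01   0.081]]
[[ 0.646  0.127  0.265]
 [ 0.646  0.128  0.26 ]
 [ 0.648  0.125  0.252]
 [ 0.658  0.091  0.217]
 [ 0.659  0.091  0.211]
 [ 0.659  0.093  0.207]
 [ 0.659  0.096  0.204]
 [ 0.66   0.095  0.197]
 [ 0.66   0.098  0.193]
 [ 0.659  0.101  0.191]
 [ 0.661  0.101  0.184]
 [ 0.691 -0.003  0.082]
 [ 0.689  0.008  0.085]
 [ 0.689  0.011  0.081]]
[[ 0.671 -0.124  0.001]
 [ 0.622  0.091  0.188]
 [ 0.621  0.096  0.187]
 [ 0.621  0.099  0.184]
 [ 0.622  0.099  0.178]
 [ 0.621  0.103  0.175]
 [ 0.621  0.106  0.172]
 [ 0.621  0.108  0.168]
 [ 0.622  0.11   0.163]]
```

View pics/side5.png

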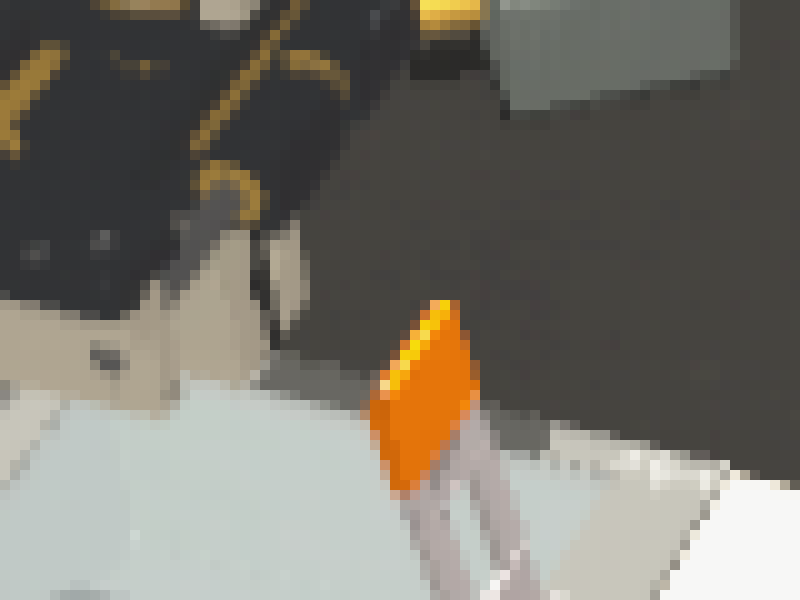

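```bash
python3 - <<'E'
from h import *
s=dict(np.load("/tmp/w1.npz")); P=pts(s)
print("deck",P[100,340],P[100,480],"lid",P[250,350],"bench",P[200,220],P[150,560],"bluehead",P[300,72]); print(np.round(s["tool_from_camera"],3).tolist())
o=ctrl.get_obs(); s=ctrl.snapshot("wrist"); R=Ro.from_euler("xyz",o["orientation"],degrees=True).as_matrix(); T=s["tool_from_camera"]
d=s["range_z"]; K=s["K"]; v,u=np.indices(d.shape)
c=np.stack([(u-K[0,2])/K[0,0]*d,(v-K[1,2])/K[1,1]*d,d],-1)@T[:3,:3].T+T[:3,3]   # tool coords
for uu in(290,305,315,320,325,335,350): print(uu,[c[vv,uu].round(3).tolist() for vv in(270,278,285,300,320)])
t=np.linalg.inv(T); k=K@(t[:3,3]); print("tcp px in wrist",k/k[2])
E
```

```text
deck [0.52345295 0.0645117  0.08233426] [0.55897606 0.18952642 0.08333895] lid [0.66602398 0.03677091 0.08449348] bench [ 0.5877832  -0.09857682 -0.0007542 ] [6.40735833e-01 3.04249599e-01 4.70914203e-04] bluehead [ 0.63602574 -0.25084936  0.09699267]
[[0.0, -0.965, -0.263, 0.071], [1.0, 0.0, 0.001, 0.001], [-0.001, -0.263, 0.965, -0.184], [0.0, 0.0, 0.0, 1.0]]
290 [[-0.019, -0.019, 0.071], [0.039, -0.006, -0.098], [0.038, -0.006, -0.102], [0.039, -0.005, -0.112], [0.036, -0.005, -0.115]]
305 [[-0.019, -0.009, 0.071], [-0.025, -0.009, 0.072], [0.011, -0.005, -0.034], [0.01, -0.005, -0.046], [0.032, -0.002, -0.106]]
315 [[-0.019, -0.002, 0.071], [-0.025, -0.002, 0.071], [0.01, -0.001, -0.029], [0.01, -0.001, -0.045], [0.032, -0.0, -0.107]]
320 [[-0.019, 0.002, 0.071], [-0.024, 0.002, 0.07], [0.01, 0.001, -0.03], [0.01, 0.001, -0.045], [0.032, 0.001, -0.107]]
325 [[-0.018, 0.005, 0.07], [-0.024, 0.005, 0.07], [0.01, 0.003, -0.03], [0.01, 0.003, -0.045], [0.032, 0.002, -0.106]]
335 [[-0.019, 0.012, 0.071], [0.038, 0.005, -0.096], [0.037, 0.004, -0.097], [0.035, 0.004, -0.102], [0.033, 0.004, -0.109]]
350 [[-0.019, 0.023, 0.071], [0.039, 0.008, -0.099], [0.038, 0.008, -0.102], [0.039, 0.007, -0.112], [0.036, 0.007, -0.115]]
tcp px in wrist [317.46729441 281.54915345   1.        ]
```

The fingertips actually end about 28 mm behind the TCP: the wrist depth shows the last finger surface at tool z ≈ -0.029. The side crop agrees, with the tip at (235,380) and the orange pad at (420,400). So the first pass went over the hasp without touching it, and I'll repeat it 28 mm lower.

```bash
python3 -m jog '[{"translation":[0.0,0.005,0.03],"spin":0},{"translation":[0.1,0.005,0.03],"spin":0},{"translation":[0.2,0.005,0.024],"spin":0},{"translation":[0.3,0.005,0.024],"spin":0},{"translation":[0.35,0.005,0.04],"spin":0},{"translation":[0.39,0.005,0.064],"spin":0},{"translation":[0.43,0.005,0.1],"spin":0},{"translation":[0.466,0.005,0.132],"spin":0},{"translation":[0.5,0.005,0.18],"spin":0},{"translation":[0.522,0.005,0.22],"spin":0},{"translation":[0.535,0.005,0.26],"spin":0},{"translation":[0.544,0.005,0.29],"spin":0}]' 0
python3 - <<'E'
from h import *
H=np.array([.608,.102,0]);X=np.array([.958,-.287,0])
shift(H-.0745*X+[0,0,.067],163.3)
s=ctrl.snapshot("side"); cv2.imwrite("pics/s6.png",cv2.resize(s["color"][170:350,170:410,::-1],None,fx=3,fy=3))
E
```

```text
clock: 6.03
tool_pos: [0.5387, 0.1258, 0.0826]
orientation: [180.0, 0.0, 163.3]
force: [0.3, -0.2, 1.5]
opening: 0.0004
rows: [ 0.005 -0.011  0.062] spin -0.001 force [ 0.3 -0.2  1.5] tcp [0.5387 0.1258 0.0826]
```

View pics/s6.png

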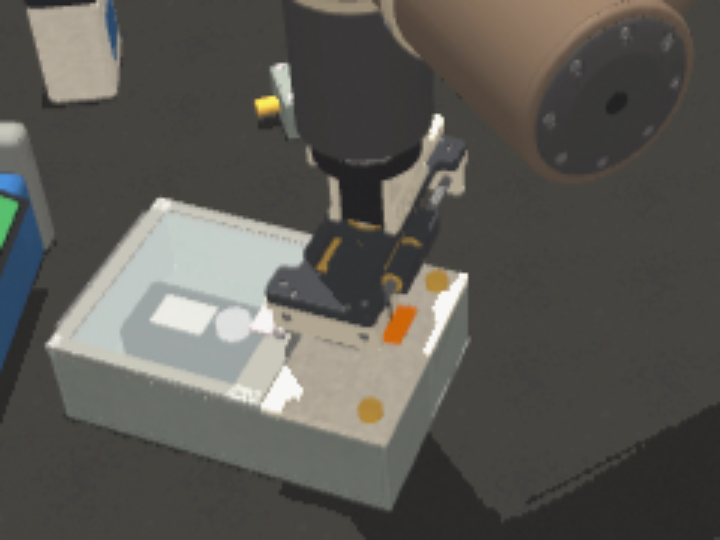

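The hasp is over: its orange pad now sits at crop (400,325), nearly flat. Next I'll press it fully down.

```bash
python3 -m jog '[{"translation":[0,0,0.02],"spin":0},{"translation":[0,0,0.04],"spin":0},{"translation":[0,0,0.06],"spin":0},{"translation":[0,0,0.065],"spin":0},{"translation":[0,0,0.065],"spin":0}]' 0
python3 -m jog '[{"translation":[0,0,0.01],"spin":0},{"translation":[0,0,0.015],"spin":0},{"translation":[0,0,0.02],"spin":0}]' 0
```

```text
clock: 6.5
tool_pos: [0.5384, 0.1255, 0.0679]
orientation: [-180.0, -0.0, 163.3]
force: [-12.5, 0.2, 29.6]
opening: 0.0003
clock: 6.75
tool_pos: [0.5385, 0.1255, 0.0673]
orientation: [-180.0, 0.1, 163.4]
force: [-23.7, 1.1, 55.6]
opening: 0.0006
```

```bash
python3 -m jog '[{"translation":[0,0,-0.05],"spin":0},{"translation":[0,0,-0.2],"spin":0},{"translation":[0,0,-0.35],"spin":0},{"translation":[0,0,-0.5],"spin":0},{"translation":[0,0,-0.5],"spin":0},{"translation":[0,0,-0.5],"spin":0}]' 0
python3 - <<'E'
from h import *
s=ctrl.snapshot("side"); P=pts(s)
h=cv2.cvtColor(s["color"],cv2.COLOR_RGB2HSV); m=(cv2.inRange(h,(5,160,90),(18,255,255))>0)&(s["range_z"]>0)&(abs(P[...,0]-.55)<.15)&(abs(P[...,1]-.1)<.1)&(P[...,2]>.06)
v,u=np.nonzero(m); print("pad",len(v), np.median(P[m],0) if len(v) else 0)
for n,uv in(("side",None),("top",None)):
    s=ctrl.snapshot(n); h=cv2.cvtColor(s["color"],cv2.COLOR_RGB2HSV); m=cv2.inRange(h,(100,120,50),(125,255,255)); P=pts(s)
    m[~((abs(P[...,0]-.635)<.04)&(abs(P[...,1]+.255)<.04))]=0
    v,u=np.nonzero(m); print(n,len(v),ray(s,(u.mean(),v.mean()),.093),P[m>0].mean(0))
shift((.635,-.253,.20),None)
E
```

```text
clock: 7.25
tool_pos: [0.5401, 0.1262, 0.195]
orientation: [179.8, 0.3, 163.4]
force: [-1.0, -0.2, -0.4]
opening: 0.0002
pad 141 [0.52437702 0.13109845 0.09290558]
side 67 [ 0.64036412 -0.2482805   0.093     ] [ 0.64038105 -0.24834565  0.09297218]
top 135 [ 0.63562073 -0.25692175  0.093     ] [ 0.63511933 -0.25660146  0.09500339]
rows: [-0.805 -1.338 -0.034] spin None force [ 0.1 -0.4 -1.3] tcp [0.5379 0.1252 0.1912]
```

```bash
python3 -m jog '[{"translation":[-0.4,-0.67,-0.03],"spin":0},{"translation":[-0.4,-0.67,-0.03],"spin":0},{"translation":[-0.4,-0.67,-0.03],"spin":0},{"translation":[-0.4,-0.67,-0.03],"spin":0},{"translation":[-0.4,-0.67,-0.03],"spin":0},{"translation":[-0.4,-0.67,-0.03],"spin":0}]' 0
python3 -m jog '[{"translation":[-0.4,-0.67,-0.03],"spin":0},{"translation":[-0.4,-0.67,-0.03],"spin":0},{"translation":[-0.4,-0.67,-0.03],"spin":0},{"translation":[-0.4,-0.67,-0.03],"spin":0},{"translation":[-0.4,-0.67,-0.03],"spin":0},{"translation":[-0.4,-0.67,-0.03],"spin":0}]' 0
python3 -c "
from h import *
shift((.636,-.254,.085),163.4)"
```

```text
clock: 7.9
tool_pos: [0.5857, -0.0685, 0.1969]
orientation: [-179.8, -0.2, 163.1]
force: [0.7, 1.8, 0.1]
opening: 0.0003
clock: 8.4
tool_pos: [0.6326, -0.263, 0.2017]
orientation: [-179.7, -0.4, 162.9]
force: [-0.7, 1.5, 0.5]
opening: 0.0006
rows: [-0.005  0.041  0.467] spin -0.016 force [-0.7  1.5  0.5] tcp [ 0.6326 -0.263   0.2017]
```

```bash
python3 -m jog '[{"translation":[-0.005,0.041,0.15],"spin":0},{"translation":[-0.005,0.041,0.3],"spin":0},{"translation":[-0.005,0.041,0.4],"spin":0},{"translation":[-0.005,0.041,0.467],"spin":0},{"translation":[-0.005,0.041,0.467],"spin":0},{"translation":[-0.005,0.041,0.467],"spin":0}]' 0
python3 - <<'E'
from h import *
shift((.636,-.254,.058),163.4)
for n in("side",):
    s=ctrl.snapshot(n); cv2.imwrite("pics/s7.png",cv2.resize(s["color"][150:220,230:330,::-1],None,fx=8,fy=8))
E
```

```text
clock: 8.9
tool_pos: [0.6348, -0.2538, 0.083]
orientation: [-179.6, -0.6, 162.9]
force: [0.4, 0.2, 1.3]
opening: 0.0006
rows: [-0.006  0.001  0.1  ] spin -0.016 force [0.4 0.2 1.3] tcp [ 0.6348 -0.2538  0.083 ]
```

View pics/s7.png

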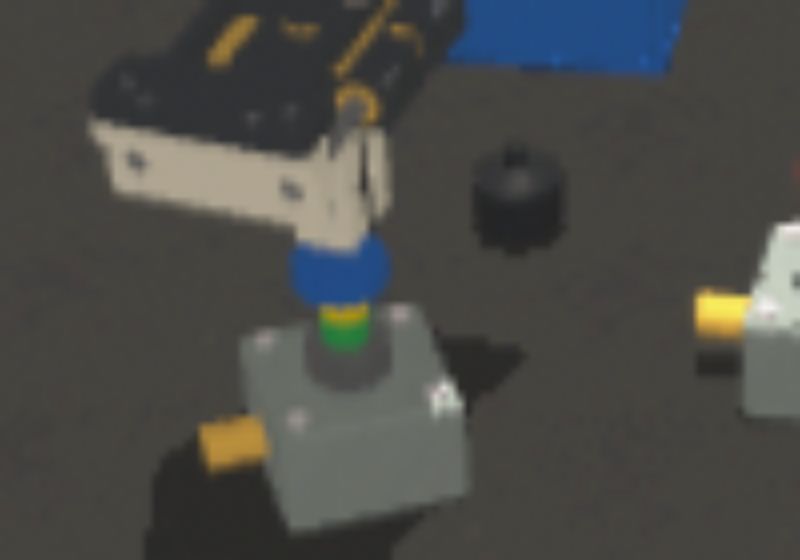

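The fingers at (335,240) are centred over the blue head (340,265), and the green and yellow stem still shows above the collar. Pressing in steps against force.

```bash
python3 -m jog '[{"translation":[0,0,0.02],"spin":0},{"translation":[0,0,0.04],"spin":0},{"translation":[0,0,0.06],"spin":0},{"translation":[0,0,0.075],"spin":0},{"translation":[0,0,0.075],"spin":0},{"translation":[0,0,0.075],"spin":0}]' 0
python3 -c "
from h import *
for i in range(4): ctrl.snapshot('top'); shift((.636,-.254,.058))"
```

```text
clock: 9.45
tool_pos: [0.6366, -0.2541, 0.0668]
orientation: [-179.7, -0.3, 162.9]
force: [1.1, 1.1, 4.3]
opening: -0.0
rows: [ 0.002 -0.     0.036] spin None force [1.9 1.1 4.7] tcp [ 0.6366 -0.2541  0.0669]
rows: [ 0.002 -0.     0.036] spin None force [1.1 1.5 4.9] tcp [ 0.6366 -0.2541  0.0669]
rows: [ 0.002 -0.     0.035] spin None force [0.8 1.  5.2] tcp [ 0.6366 -0.2541  0.0668]
rows: [ 0.002 -0.     0.035] spin None force [1.9 1.4 5. ] tcp [ 0.6366 -0.2541  0.0667]
```

```bash
python3 -m jog '[{"translation":[0,0,0.012],"spin":0},{"translation":[0,0,0.024],"spin":0},{"translation":[0,0,0.034],"spin":0},{"translation":[0,0,0.034],"spin":0},{"translation":[0,0,0.034],"spin":0}]' 0
python3 - <<'E'
from h import *
for i in range(4):
    s=ctrl.snapshot('side'); shift((.636,-.254,.058))
cv2.imwrite("pics/s8.png",cv2.resize(s["color"][150:220,230:330,::-1],None,fx=8,fy=8))
P=pts(s); h=cv2.cvtColor(s["color"],cv2.COLOR_RGB2HSV)
m=(cv2.inRange(h,(5,160,90),(18,255,255))>0)&(abs(P[...,0]-.55)<.1)&(abs(P[...,1]-.1)<.1)&(P[...,2]>.06)
print("pad",m.sum(),np.median(P[m],0))
r=(cv2.inRange(h,(0,160,60),(5,255,255))>0)&(abs(P[...,0]-.455)<.04)&(abs(P[...,1]+.315)<.04); print("red",r.sum(),P[r].mean(0))
E
```

```text
clock: 10.07
tool_pos: [0.6367, -0.2541, 0.059]
orientation: [-179.7, -0.3, 163.0]
force: [-0.5, 1.9, 9.4]
opening: 0.0006
rows: [ 0.003 -0.     0.004] spin None force [-1.   2.2  8.1] tcp [ 0.6367 -0.2541  0.0591]
rows: [ 0.003 -0.     0.004] spin None force [-0.8  2.3  9.2] tcp [ 0.6367 -0.2541  0.0591]
rows: [ 0.003 -0.     0.005] spin None force [-1.2  2.3  8.7] tcp [ 0.6367 -0.2541  0.0591]
rows: [ 0.003 -0.     0.005] spin None force [-0.4  1.8  8.7] tcp [ 0.6367 -0.2541  0.0592]
pad 19 [0.52634229 0.145266   0.09106244]
red 96 [ 0.45412381 -0.31150049  0.09341921]
```

View pics/s8.png

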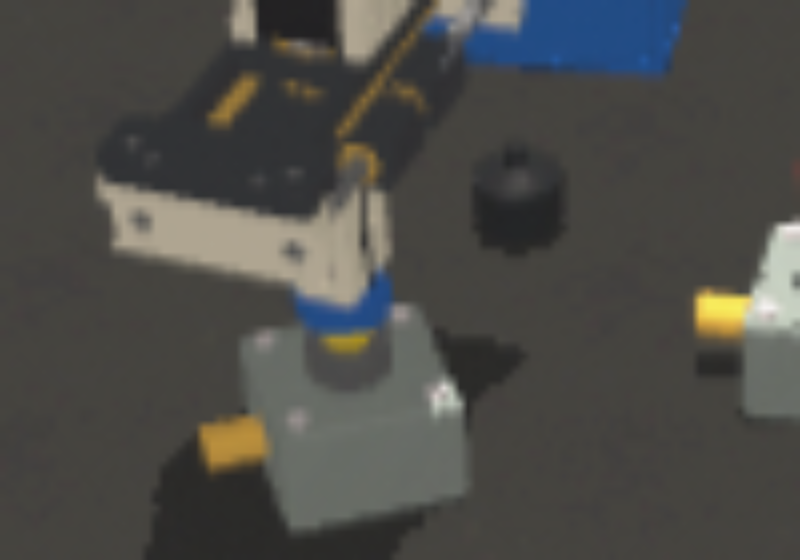

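At (345,343) only the yellow half of the stem shows, and the green is in the collar. The force is about 8.7–9 N, which matches 12 mm. The pad is level at z ≈ 0.091 and the red head is still up at 0.093. Handing in.

```bash
python3 -c "
from h import *
print(ctrl.close_job()); print(ctrl.get_obs()['force'])"
```

```text
the job is handed in; nothing more can be done
None
the job is handed in; nothing more can be done
```

I shut the hasp over the staple, then pressed the blue valve about 12 mm and handed in with the closed fingers holding it there. The clock read about 10 s of the 45 s. The hand-in gives no verdict, so I only have my own checks.

- **First pass missed:** my first swing went over the top of the hasp without touching it. The real fingertips end about 27 mm behind the stated TCP, as both the wrist and side cameras showed. I corrected for that and the second pass closed the hasp.
- **Hasp:** I pressed it until it stopped (wrist force about 60 N, under the 120 N limit). Afterwards its pad measured level at 91–93 mm. The last of these checks rested on only 19 pixels because the arm partly blocked the view.
- **Blue valve:** the hold force was 8.1–9.4 N, which by the spring figures is 10–13 mm. The picture showed only the yellow half of the stem, with the green in the collar.
- **Red valve:** its head was still up, measured at 93 mm.
- **Other things on the bench:** I did not re-measure them. The arm passed well above them, and the black cassette looks unmoved in the last two pictures.
- **Disagreements:** the side and top cameras differed by about 10 mm on the blue head, and the wrist and top cameras by about 15 mm on the hinge. I used values in between and the fingers landed on the head. I viewed 10 pictures, all of the budget.

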